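Twist the orange sample cup home in its holder

ROBOT

A 6-joint arm with a two-finger parallel gripper is mounted at the origin on the work surface. World frame = base frame: x ahead of the robot, y to its left, z up, the work surface at z = 0. Lengths are in m, angles in rad, forces in N, time in s.
With the tool pointing down it reaches from about 0.35 to 0.775 m from the base axis. Payload 7.3 kg.
Tool frame: the origin (TCP) lies at the centre of the arm's flange, where the gripper is bolted on; the fingertips stand 178 mm ahead of it and the grasp point (between the pads) lies 159 mm ahead of it; z points along the fingers, y is the line along which they close (so a half turn about z gives the same grasp; the last joint's range is limited). The gripper opens to 92 mm and grips with 3 to 60 N. Pads are 19 mm wide; open, the fingers measure 130 mm over their backs; the gripper's body (75 mm by 190 mm) begins 47 mm behind the grasp point.
Start: joints at [-1.388, 0.342, 1.524, -0, 1.275, -0.146], TCP at [0.17, -0.497, 0.405] pointing down, gripper open.
Joint ranges: [-2.53, 2.53], [-0.77, 2.02], [0.04, 2.7], [-1, 4.14], [0.28, 2.66], [-3.11, 3.11]. Speed limits (rad/s): [2.57, 2.57, 3.14, 3.14, 3.14, 3.14].

INTERFACE

Orientations are given as [roll, pitch, yaw] about the fixed x, y, z axes, in that order (R = Rz(yaw) Ry(pitch) Rx(roll)).
In Python, from cell import telemetry, vision, ticket gives the robot as it stands.
- The arm moves only by the shell command python3 -m crank 'ROWS' [FORCE]. ROWS is JSON, a list of rows, each a list of 5 numbers: the gripper command: -1 is shut, 1 is fully open, values between are in proportion, then the shift along the tool's x, y, z in mm, then the turn about the tool's z in rad. In form: [[fingers, dx, dy, dz, roll], ...]. A call has 1 to 12 rows; each row is the pose to reach, as a shift and turn from the pose commanded when the call began, along the tool's axes at that moment; what a row does not reach only later rows make up. A row lasts 1/12 s, in which the tool goes at most 41.7 mm and 7.16 degrees, less where a joint would pass 70% of its speed; a pose out of reach is approached as far as the arm can. A call with a gripper value outside its range is refused whole. The fingers move at their own pace and stop on an object; FORCE is the grip in N (left out, the last holds). Time passes only in rows, so rows that repeat a pose let the fingers close. It gives the time, the measured TCP pose, the force, the opening and the grip force at its end, in the units of the state.
- telemetry.observe(): the state, without advancing time (a new reading comes with each control period).
- vision.read_camera(name): name is "scene" or "top" or "wrist"; returns (picture, depth): 400x640x3 uint8, red, green, blue; 400x640 float32, m along the optical axis (not along the pixel's ray), 0 where there is no reading.
- vision.get_calibration(name): a dict with "camera_matrix" (3x3 intrinsics, pixels), "rvec" (rotation vector, rad) and "tvec" (3), from world to camera coordinates, as OpenCV has them. Camera axes: x right, y down, z forward; pixel columns grow to the right and rows downward; lengths in m; the calibration is good to about 2 mm. A picture is of the moment at which its call begins: read the wrist's pose just before it. get_calibration takes no time and is no camera call; for the wrist camera it gives the pose at the moment of the call.
- ticket.hand_in(): hands the job in; it is judged then, once.
The state is a dict: "time": time; "qpos": joint angles; "qvel": joint speeds; "joint_efforts": joint torques, N m; "tool_pos": TCP position; "tool_rot": TCP orientation; "contact_force": force on the tool from outside, world axes, zero at the start; "torque": the same for the moment, N m; "opening": finger opening in m; "grip_force": force on a finger pad.
Only numpy, scipy, OpenCV 4.12 (cv2) and the standard library are available. Lean on these libraries where they do the work, as an engineer would, in place of code of your own. Each camera call takes 0.05 s, during which the arm holds its last target. There are 200 camera calls.

TASK

The orange sample cup is standing proud of its holder. Grip it from above and twist it clockwise, letting it sink as it turns, until it is fully home: its flange down on the holder and its white line at the green mark. Leave the other two cups as they are, and let go.

Things in the scene. Friction and masses are not known exactly. Their poses are not given: they have to be found in the camera images.
- orange_grip (a point): a bright orange open sample cup, 44 mm outer diameter, standing in a round grey holder (80 mm diameter, top face 45 mm above the table) on a 100 mm square steel foot bolted to the table. This is the cup to twist home. The point is on the cup's upright axis, half-way up the bare wall where it is gripped: 20 mm below the rim and 36 mm above the 62 mm wide flange; it sinks with the cup. z points up.
- orange_cup (a joint): how far the orange cup has been twisted into its holder, rad, clockwise seen from above: 0 is highest (flange 13 mm above the holder), 1.3 is home (flange on the holder, grip point 85 mm above the table, white line at the green mark), where a stop ends it. It starts between 0 and 0.3 and sinks 10 mm per rad turned, on a guide. It is snug: it takes about 0.3 N m to turn, does not go down by pressing alone (up to 25 N), stays where it is left and cannot be lifted out.
- blue_grip (a point): a blue open sample cup, 44 mm outer diameter, standing in a round grey holder (80 mm diameter, top face 45 mm above the table) on a 100 mm square steel foot bolted to the table. Same kind as the orange one; leave it alone. The point is on the cup's upright axis, half-way up the bare wall where it is gripped: 20 mm below the rim and 36 mm above the 62 mm wide flange; it sinks with the cup. 
- yellow_grip (a point): a yellow open sample cup, 44 mm outer diameter, standing in a round grey holder (80 mm diameter, top face 45 mm above the table) on a 100 mm square steel foot bolted to the table. Same kind as the orange one; leave it alone. The point is on the cup's upright axis, half-way up the bare wall where it is gripped: 20 mm below the rim and 36 mm above the 62 mm wide flange; it sinks with the cup. 
There are look-alikes about, which are no part of the job. What is shaped like the part that bears orange_grip but purple or turquoise is not meant.

How it is judged:
At the end, for the whole second after the job is handed in: The orange cup is twisted home: its joint reads more than 1.12 rad (within about 10 degrees, 1.8 mm, of its stop at 1.3) and it is no longer turning (value of joint orange_cup above 1.12 rad and velocity of joint orange_cup below 0.05 rad/s); the robot touches nothing.
It fails at once if one of the other cups is turned (it sinks or rises by more than 3 mm) (distance of any of blue_grip, yellow_grip from where it was at the start of the episode above 0.003 m).
It also fails if it takes over 38 s, if anything falls off the work surface, if the arm or the gripper's body presses on something with over 40 N, if the wrist force passes 120 N, or if a joint passes its speed limit or range.

## Working session

There is one attempt and no reset: what is moved stays moved. The work goes in short steps, Python scripts to look and compute and a shell command to move; the robot and the scene stay as the last step left them, time stands still between calls to the robot, and variables do not carry over. Pictures are saved under pics/ and viewed, at most 10 in all, crops included, and the job is handed in when it is done.

```bash
mkdir -p pics; cat > h.py <<'E'
import numpy as np, cv2
from cell import telemetry, vision, ticket
def cam(n):
    c=vision.get_calibration(n); p,d=vision.read_camera(n)
    K=np.array(c["camera_matrix"]);R=cv2.Rodrigues(np.array(c["rvec"],float))[0];t=np.array(c["tvec"],float).ravel()
    return p,d,K,R,t
def pts(us,vs,zs,K,R,t):
    r=np.linalg.inv(K)@np.stack([us,vs,np.ones(len(us))])
    return (R.T@(r*zs-t[:,None])).T
def orange(p):
    h=cv2.cvtColor(p,cv2.COLOR_RGB2HSV); return cv2.inRange(h,(5,150,90),(18,255,255))
E
python3 - <<'E'
from h import *
s=telemetry.observe();print(s)
ims=[]
for n in("top","scene"):
    p,d,K,R,t=cam(n); cv2.imwrite(f"pics/{n}1.png",p[:,:,::-1])
    m=orange(p); k,l,st,ce=cv2.connectedComponentsWithStats(m)
    print(n,"campos",-R.T@t)
    for i in range(1,k):
        if st[i,4]>60:
            v,u=np.where((l==i)&(d>0)); P=pts(u,v,d[v,u],K,R,t)
            print(st[i],ce[i],P.min(0).round(3),P.max(0).round(3),np.median(P,0).round(3))
            top=P[P[:,2]>np.percentile(P[:,2],98)-.004]; print(' rim',(top.min(0)+top.max(0))/2,top.max(0)-top.min(0))
E
```

```text
{'time': 0.0, 'qpos': array([-1.38794370e+00,  3.42722244e-01,  1.52501938e+00, -6.24090668e-06,
        1.27537879e+00, -1.46014587e-01]), 'qvel': array([ 8.42830142e-04, -2.40679436e-03, -7.68479435e-05,  5.74643657e-04,
       -1.09046512e-03,  6.44925782e-04]), 'joint_efforts': array([ 1.36288414e-03, -4.31230688e+01, -2.44214398e+01,  7.18992180e-02,
        5.60728332e-02, -1.16232263e-04]), 'tool_pos': array([ 0.16954834, -0.4967275 ,  0.40404417]), 'tool_rot': array([-3.14008028e+00, -2.16379563e-04,  3.28868870e-01]), 'contact_force': array([-0.47420693,  0.48407099, -0.46358715]), 'torque': array([ 0.05399921,  0.02978348, -0.02366757]), 'grip_force': 0.0, 'opening': 0.09194830020270453}
top campos [0.45822661 0.11561713 1.29110434]
[219 102  23  23 399] [230.05764411 113.22807018] [0.758 0.304 0.067] [0.815 0.361 0.098] [0.784 0.331 0.09 ]
 rim [0.78674221 0.3318448  0.09479265] [0.05584473 0.05127964 0.00635306]
[245 184  22  22 355] [255.64507042 194.91830986] [0.537 0.233 0.044] [0.595 0.29  0.124] [0.564 0.26  0.064]
 rim [0.56490283 0.26258803 0.11988125] [0.04233176 0.03947995 0.00845754]
scene campos [0.95978364 0.87825027 0.88200033]
[356  20  28  12 118] [369.38135593  26.53389831] [-0.548 -1.289 -0.093] [-0.375 -1.182 -0.059] [-0.462 -1.225 -0.086]
 rim [-0.47406149 -1.24035807 -0.0687087 ] [0.051625   0.01137284 0.02021496]
[289  24  24  14  95] [300.07368421  30.29473684] [-0.129 -1.473 -0.095] [-0.08  -1.244 -0.082] [-0.103 -1.366 -0.088]
 rim [-0.09802066 -1.34913681 -0.08405851] [0.03540885 0.20474312 0.0042002 ]
[333 232  26  34 592] [345.53547297 248.98310811] [ 0.501  0.146 -0.003] [0.595 0.294 0.117] [0.567 0.271 0.086]
 rim [0.56511207 0.26388434 0.1145882 ] [0.04264096 0.04504778 0.00570568]
[256 295  30  30 713] [270.25946704 309.6002805 ] [ 0.759  0.239 -0.005] [0.817 0.365 0.092] [0.789 0.341 0.088]
 rim [0.7877105  0.33542317 0.08953152] [0.05645631 0.05831732 0.00533212]
```

View pics/top1.png

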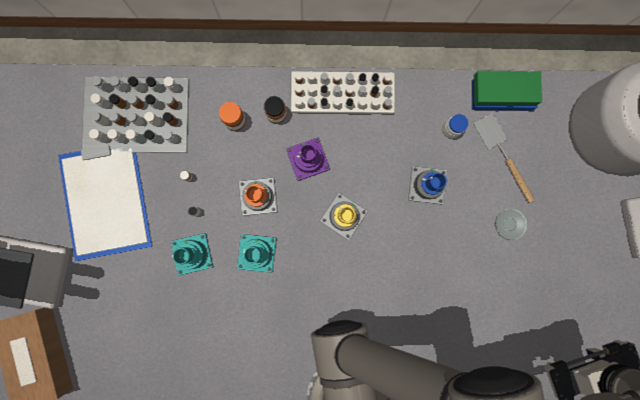

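View pics/scene1.png

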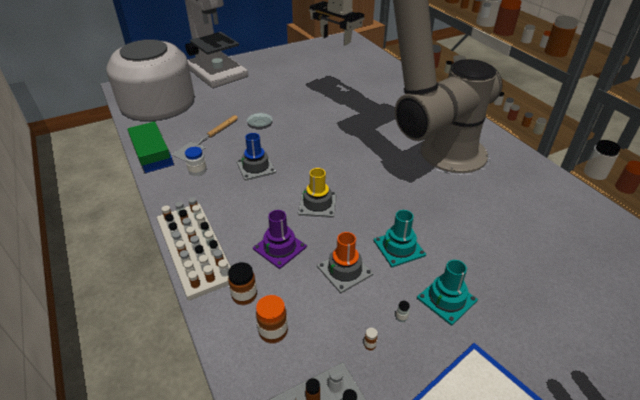

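The top view shows the orange cup at pixel (256,195) and the scene view shows it at (345,249). Both views put the rim centre at about (0.565, 0.263, 0.117), which fits a rim height of 115–118 mm and a reach of 0.62 m. The neighbouring cups are at least 150 mm away. The orange lid at top pixel (230,113) is a jar.

```bash
python3 -m crank '[[1,26,-25,0,0],[1,52,-50,0,0],[1,78,-75,0,0],[1,104,-100,0,0],[1,130,-125,0,0],[1,156,-150,0,0],[1,182,-175,0,0],[1,208,-200,0,0],[1,234,-225,0,0],[1,260,-250,0,0],[1,286,-275,0,0],[1,312,-300,0,0]]'
python3 -m crank '[[1,26,-25,0,-0.1],[1,52,-50,0,-0.2],[1,78,-75,0,-0.3],[1,104,-100,0,-0.4],[1,130,-125,0,-0.5],[1,156,-150,0,-0.6],[1,182,-175,0,-0.7],[1,208,-200,0,-0.8],[1,234,-225,0,-0.9],[1,260,-250,0,-1],[1,286,-275,0,-1],[1,307,-292,0,-1]]'
cat > l.py <<'E'
from h import *
import sys
s=telemetry.observe();print(s["time"],s["qpos"].round(3),s["tool_pos"].round(4),s["tool_rot"].round(3))
p,d,K,R,t=cam("wrist"); cv2.imwrite(f"pics/{sys.argv[1]}.png",p[:,:,::-1])
m=orange(p); k,l,st,ce=cv2.connectedComponentsWithStats(m)
for i in range(1,k):
    if st[i,4]>200:
        v,u=np.where((l==i)&(d>0)); P=pts(u,v,d[v,u],K,R,t)
        top=P[(P[:,2]>.105)&(P[:,2]<.13)]
        if len(top)<20: print(st[i]);continue
        z=np.percentile(top[:,2],90); r=top[top[:,2]>z-.003]
        e=cv2.minEnclosingCircle(np.float32(r[:,:2]*1000))
        print(st[i],'rimz',z,'circle',e,'median',np.median(P,0))
        c=np.array(e[0])/1000; D=np.r_[c-s["tool_pos"][:2],0]
        T=cv2.Rodrigues(np.zeros(3))[0]
        from scipy.spatial.transform import Rotation as Ro
        print('tool shift mm',1000*(Ro.from_euler('xyz',s["tool_rot"]).inv().apply(D)))
E
python3 l.py w1
```

```text
time: 1.1
tool_pos: [0.3682, -0.1104, 0.4047]
tool_rot: [3.142, 0.0, 0.329]
contact_force: [0.8, -1.0, 0.1]
opening: 0.0918
grip_force: 0.0
time: 2.1
tool_pos: [0.5646, 0.266, 0.4039]
tool_rot: [-3.141, -0.0, 1.331]
contact_force: [0.8, -0.6, -0.3]
opening: 0.092
grip_force: 0.0
2.1 [3.170e-01 5.280e-01 1.229e+00 1.000e-03 1.385e+00 5.580e-01] [0.5646 0.266  0.4039] [-3.141 -0.     1.331]
[ 476   41   80   68 3990]
[501 154  48  49 514]
[ 296  163   51   59 2236] rimz 0.11750348083793484 circle ((563.4306030273438, 261.7971496582031), 21.850828170776367) median [0.5628398  0.26009055 0.06620865]
tool shift mm [-4.38644693e+00 -1.38790209e-01  1.25908473e-04]
```

View pics/w1.png

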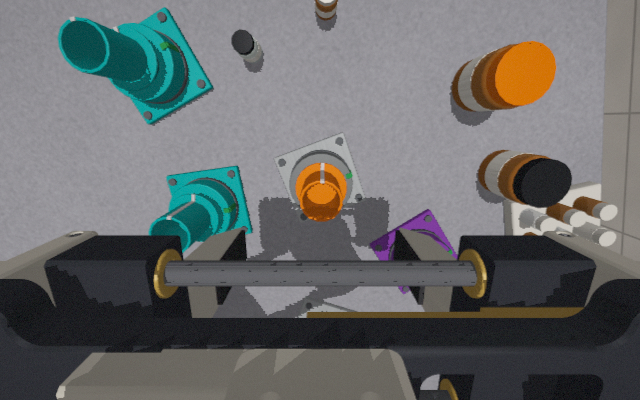

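The wrist view shows the orange cup at (321,190), between the fingers. Its white line is at (322,172) and the green mark at (348,175). The rim circle fits with a 21.9 mm radius at z = 0.1175, as expected, so I'll descend 147 mm with a −4 mm shift in x.

```bash
python3 -m crank '[[1,-4,0,15,0],[1,-4,0,40,0],[1,-4,0,65,0],[1,-4,0,90,0],[1,-4,0,110,0],[1,-4,0,125,0],[1,-4,0,137,0],[1,-4,0,147,0],[1,-4,0,147,0],[1,-4,0,147,0]]' 40
python3 -m crank '[[-1,0,0,0,0],[-1,0,0,0,0],[-1,0,0,0,0],[-1,0,0,0,0],[-1,0,0,0,0],[-1,0,0,0,0],[-1,0,0,0,0],[-1,0,0,0,0],[-1,0,0,0,0],[-1,0,0,0,0]]' 40
python3 -c "
from cell import telemetry as t
s=t.observe();print(s['torque'],s['qpos'])"
```

```text
time: 2.98
tool_pos: [0.5632, 0.2594, 0.2573]
tool_rot: [-3.141, 0.001, 1.329]
contact_force: [0.4, 0.2, -1.0]
opening: 0.0918
grip_force: 0.0
time: 3.82
tool_pos: [0.5635, 0.2593, 0.2578]
tool_rot: [3.141, -0.0, 1.329]
contact_force: [1.4, -0.4, 0.3]
opening: 0.0435
grip_force: 40.0
[-0.08747004 -0.24808563  0.01697526] [ 3.07916686e-01  6.53311613e-01  1.43099186e+00 -3.50746523e-04
  1.05666399e+00  5.50065394e-01]
```

```bash
python3 -m crank '[[0.3,0,0,0,0],[0.3,0,0,0,0],[0.3,0,0,0,0],[0.3,2.3,0,0,0],[0.3,2.3,0,0,0],[-1,2.3,0,0,0],[-1,2.3,0,0,0],[-1,2.3,0,0,0],[-1,2.3,0,0,0],[-1,2.3,0,0,0],[-1,2.3,0,0,0],[-1,2.3,0,0,0]]' 40
python3 -m crank '[[-1,0,0,0.5,0.05],[-1,0,0,1,0.1],[-1,0,0,1.5,0.15],[-1,0,0,2,0.2],[-1,0,0,2.5,0.25],[-1,0,0,3,0.3],[-1,0,0,3.5,0.35],[-1,0,0,4,0.4],[-1,0,0,4,0.4]]' 40
python3 -c "
from cell import telemetry as t
s=t.observe();print(s['torque'],s['qpos'])"
```

```text
time: 4.82
tool_pos: [0.564, 0.2616, 0.2577]
tool_rot: [3.141, -0.0, 1.329]
contact_force: [1.7, -0.6, -0.0]
opening: 0.0435
grip_force: 40.0
time: 5.57
tool_pos: [0.5639, 0.2616, 0.2537]
tool_rot: [3.141, -0.0, 0.927]
contact_force: [1.5, -1.6, 0.1]
opening: 0.044
grip_force: 40.0
[-0.07083002 -0.32896963  0.09124114] [ 3.11252389e-01  6.60350356e-01  1.43011567e+00 -3.10153881e-04
  1.05070883e+00  9.54818770e-01]
```

Forces stay low, so I'll continue the twist to about 1.2 rad in total.

```bash
python3 -m crank '[[-1,0,0,0.7,0.07],[-1,0,0,1.4,0.14],[-1,0,0,2.1,0.21],[-1,0,0,2.8,0.28],[-1,0,0,3.5,0.35],[-1,0,0,4.2,0.42],[-1,0,0,4.9,0.49],[-1,0,0,5.6,0.56],[-1,0,0,6.3,0.63],[-1,0,0,7,0.7],[-1,0,0,7,0.7]]' 40
python3 -m crank '[[-1,0,0,0.4,0.04],[-1,0,0,0.8,0.08],[-1,0,0,0.8,0.08],[-1,0,0,0.8,0.08]]' 40
python3 -c "
from cell import telemetry as t
s=t.observe();print(s['torque'],s['qpos'])"
python3 l.py w2
```

```text
time: 6.48
tool_pos: [0.5639, 0.2618, 0.2468]
tool_rot: [-3.141, -0.0, 0.228]
contact_force: [2.2, -0.8, -1.0]
opening: 0.0435
grip_force: 40.0
time: 6.82
tool_pos: [0.5639, 0.2618, 0.246]
tool_rot: [-3.141, -0.001, 0.152]
contact_force: [0.8, 0.6, 0.6]
opening: 0.0439
grip_force: 40.0
[ 0.24734943 -0.29314104  0.36278113] [3.11429930e-01 6.69549821e-01 1.43673018e+00 1.39619268e-05
 1.03478054e+00 1.72985233e+00]
6.8167 [0.311 0.67  1.437 0.    1.035 1.73 ] [0.5639 0.2618 0.246 ] [-3.141e+00 -1.000e-03  1.520e-01]
[ 17  81  39  41 403]
[ 276  188   89   73 4800] rimz 0.10607270336133115 circle ((572.860595703125, 263.1488037109375), 19.056509017944336) median [0.58015752 0.26291931 0.05706165]
tool shift mm [9.07775158e+00 9.55114740e-03 4.75123343e-03]
[ 280  286   81   26 1562] rimz 0.106014449826826 circle ((557.296875, 260.24322509765625), 19.639713287353516) median [0.54668772 0.25899591 0.10139988]
tool shift mm [-6.74665803e+00  5.19237668e-01 -3.58175442e-03]
```

View pics/w2.png

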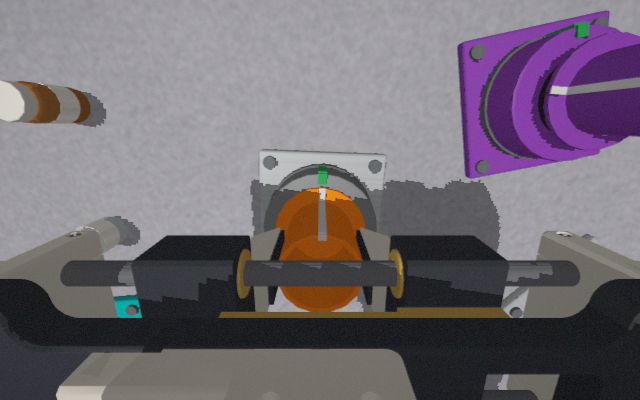

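The white line, at (322,195), is now almost at the green mark (322,176). The rim at 0.106 implies a joint value of about 1.2. I'll nudge it against the stop and watch the torque.

```bash
python3 -m crank '[[-1,0,0,0.3,0.03],[-1,0,0,0.6,0.06],[-1,0,0,0.8,0.08],[-1,0,0,0.8,0.08],[-1,0,0,0.8,0.08]]' 40
python3 -c "
from cell import telemetry as t
s=t.observe();print(s['torque'],s['qpos'])"
```

```text
time: 7.28
tool_pos: [0.5635, 0.2618, 0.2457]
tool_rot: [3.141, 0.0, 0.072]
contact_force: [-1.4, -0.1, 5.4]
opening: 0.0436
grip_force: 40.0
[0.15476773 0.2201302  1.28478185] [ 3.11746077e-01  6.69711447e-01  1.43766224e+00 -4.29821754e-04
  1.03441211e+00  1.81083139e+00]
```

Torque has jumped to 1.28 N m with an upward push of 5 N, so the cup is on its stop. I'll ease the turn back slightly, open, retreat and check.

```bash
python3 -m crank '[[-1,0,0,-0.2,-0.03],[0.3,0,0,-0.2,-0.03],[0.5,0,0,-0.2,-0.03],[1,0,0,-0.2,-0.03],[1,0,0,-0.2,-0.03],[1,0,0,-0.2,-0.03],[1,0,0,-0.2,-0.03]]' 40
python3 -m crank '[[1,0,0,-10,0],[1,0,0,-30,0],[1,0,0,-55,0],[1,0,0,-80,0],[1,0,0,-105,0],[1,0,0,-130,0],[1,0,0,-145,0],[1,0,0,-145,0],[1,0,0,-145,0]]'
python3 l.py w3
```

```text
time: 7.87
tool_pos: [0.5638, 0.2615, 0.245]
tool_rot: [3.141, 0.001, 0.098]
contact_force: [-0.6, -0.7, -0.2]
opening: 0.0792
grip_force: 0.0
time: 8.62
tool_pos: [0.5637, 0.2616, 0.3914]
tool_rot: [-3.141, -0.002, 0.099]
contact_force: [-0.1, -0.7, -0.2]
opening: 0.0916
grip_force: 0.0
8.6167 [ 0.311  0.53   1.26  -0.     1.349  1.783] [0.5637 0.2616 0.3914] [-3.141e+00 -2.000e-03  9.900e-02]
[ 294  159   52   59 2250] rimz 0.10620757753167913 circle ((564.0599365234375, 261.66387939453125), 21.622228622436523) median [0.56258785 0.26046994 0.05285694]
tool shift mm [ 0.37316005 -0.03594679  0.00080975]
```

View pics/w3.png

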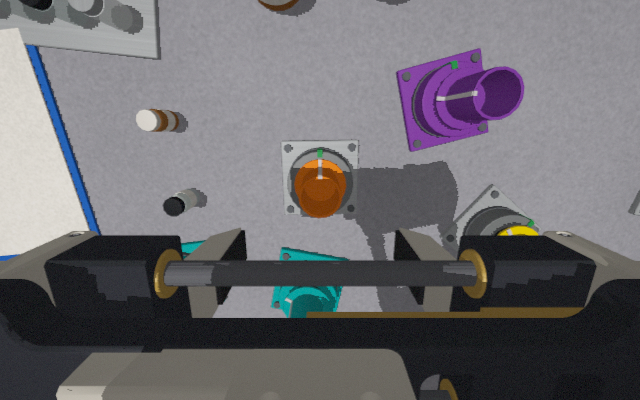

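The cup stands free. Its white line, at (320,168), is in line with the green mark (320,154), and its rim is about 1 mm above the nominal home height, within the camera's error.

```bash
python3 -c "
from cell import ticket
print(ticket.hand_in())"
```

```text
the job is handed in; nothing more can be done
None
```

I twisted the orange cup home against its stop, with its white line at the green mark. I then let go, backed the gripper clear without touching the other cups, and handed the job in at about 8.7 s; no verdict came back.

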